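Fold down the yellow stock flags along the shelf row

ROBOT

A 6-joint arm with a two-finger parallel gripper is mounted at the origin on the work surface. World frame = base frame: x ahead of the robot, y to its left, z up, the work surface at z = 0. Lengths are in m, angles in rad, forces in N, time in s.
With the tool pointing down it reaches from about 0.3 to 0.85 m from the base axis. Payload 5.4 kg.
Tool frame: the origin (TCP) lies at the very end of the fingers, on their centre line; the grasp point (between the pads) lies 19 mm behind it; z points along the fingers, y is the line along which they close (so a half turn about z gives the same grasp; the last joint's range is limited). The gripper opens to 85 mm and grips with 20 to 120 N. Pads are 22 mm wide; open, the fingers measure 114 mm over their backs; the gripper's body (76 mm by 85 mm) begins 54 mm behind the grasp point. The pads swing forward as they close: fully open they stand 13 mm farther back than shut.
Start: joints at [1.002, 0.158, 1.597, -0, 1.386, -0.21], TCP at [0.202, 0.538, 0.231] pointing down, gripper open.
Joint ranges: [-2.91, 2.91], [-0.94, 2.29], [0.18, 2.7], [-1.29, 4.43], [0.17, 2.64], [-3, 3]. Speed limits (rad/s): [2.57, 2.57, 3.14, 3.14, 3.14, 3.14].

INTERFACE

Orientations are given as a unit quaternion [w, x, y, z].
In Python, from bench import r gives the robot as it stands.
- The arm moves only by the tool carry_out, never from a script. Its arguments are lists of equal length, an entry for each row: "dp": the shift along the tool's x, y, z each as a share of 7.5 cm, from -1 to 1, a list of three; "rotation": the turn, a rotation vector about the tool's x, y, z each as a share of 180 degrees, from -1 to 1, a list of three. A call has 1 to 12 rows; each row shifts and turns the commanded pose from where the row before left it, along the tool's axes as they then stand; what a row does not reach is not made up. A row lasts 1/10 s, in which the tool goes at most 50 mm and 8.59 degrees, less where a joint would pass 70% of its speed; a pose out of reach is approached as far as the arm can. A call with a number of a shift or a turn outside -1 to 1 is refused whole. A call with a gripper value outside its range is refused whole. "fingers" is the closure in counts, from 0 (fully open) to 255 (shut), set as the call begins (left out, the last holds). The fingers move at their own pace and stop on an object; "grip_force" is the grip in N (left out, the last holds). Time passes only in rows, so rows that do not move let the fingers close. It gives the time, the measured TCP pose, the force, the opening and the grip force at its end, in the units of the state.
- r.state(): the state, without advancing time (a new reading comes with each control period).
- r.grab_frame(name): name is "scene" or "top" or "wrist"; returns a dict with "img" (480x640x3 uint8, red, green, blue), "vfov" (degrees; the focal length in pixels is half the picture's height over the tangent of half this angle, whatever the lens; pixels are square), "cx", "cy" (the principal point, pixels), "k1" (the pictures are not rectified: a ray, as slopes to the right and down, at radius r is drawn at 1 + k1 r^2 times it, then the intrinsics apply), "R" (3x3) and "t" (3): a world point X has camera coordinates R X + t; the wrist camera has in their place "T_tool_cam" (4x4, takes a point from camera to tool coordinates, whose origin is the TCP and whose axes are the flange's). Camera axes: x right, y down, z forward; pixel columns grow to the right and rows downward; lengths in m; the calibration is good to about 2 mm. A picture is of the moment at which its call begins: read the wrist's pose just before it. There is no depth.
- r.finish_job(): hands the job in; it is judged then, once.
Trained networks look in a picture, given as the dict that the camera call returned (one of the last four; its "shot" number tells which), for a name from the list of things; names that differ only in an ending like _2 or _b are one class to them, and where a whole thing is asked for, a point or a joint stands for the part that bears it (a point fixed in the world has none). Each returns a list of dicts, best first, with "p" (0 to 1); they miss things now and then, are a little off and sometimes report something else, mostly with a low value. They report only what shows in the picture. A call takes as long as a camera call. They do not tell look-alikes from the thing itself.
- r.recognise(picture, target): "xy" ([column, row] in pixels, amid what is visible of it).
The state is a dict: "clock": time; "joints": joint angles; "dq": joint speeds; "effort": joint torques, N m; "position": TCP position; "ee_rot": TCP orientation; "wrist_force": force on the tool from outside, world axes, zero at the start; "torque": the same for the moment, N m; "grip_width": finger opening in m; "gripper_force": force on a finger pad.
Only numpy, scipy, OpenCV 4.12 (cv2) and the standard library are available. Lean on these libraries where they do the work, as an engineer would, in place of code of your own. Each camera call takes 0.05 s, during which the arm holds its last target. There are 200 camera calls.

TASK

The bins have been refilled: run the fingertips lightly along the row of stock markers, just above their feet, to fold every yellow flag down flat onto its foot. Pass over the red flag and leave it standing. Do not pick up, shove or press hard on any marker, and leave the carton, the bearing and the tin where they are.

Things in the scene. Friction and masses are not known exactly. Their poses are not given: they have to be found in the camera images.
- board: fixed chipboard shelf board 310 (x) x 500 (y) x 12 mm, blue front edge. Origin under its centre on the bench, x away from the robot. Five fixed green bins, tops 77 mm above the bench, from x = +35 mm on. The markers stand on it in a row along y near x = -50, about 85 mm apart (up to 8 mm out of place, slightly turned), colours in any order; small loose things near x = -125
- yellow1: stock marker with a yellow flag, loose on the board: dark steel foot 40 (x) x 60 (y) x 20 mm high, 0.4 kg. Origin under the foot's centre, z up, y along the row. Flag: plate 30 wide (x), 38 tall, 3 mm thick, on a pin parallel to x at (0, -18, +23) mm, 3 mm above the foot's top. It stands up to 61 mm above the origin and folds only towards the foot's +y, to lie along the foot's top.
- yellow1_flag (a joint): Yellow1 flag angle in rad: 0 upright, 1.57 folded flat towards the foot's +y; it cannot go below 0. The hinge is lightly stiff (about 0.005 N m, no spring) and the flag stays at whatever angle it is left. Starts between 0 and 0.35.
- yellow2: stock marker with a yellow flag, loose on the board: dark steel foot 40 (x) x 60 (y) x 20 mm high, 0.4 kg. Origin under the foot's centre, z up, y along the row. Flag: plate 30 wide (x), 38 tall, 3 mm thick, on a pin parallel to x at (0, -18, +23) mm, 3 mm above the foot's top. It stands up to 61 mm above the origin and folds only towards the foot's +y, to lie along the foot's top.
- yellow2_flag (a joint): Yellow2 flag angle in rad: 0 upright, 1.57 folded flat towards the foot's +y; it cannot go below 0. The hinge is lightly stiff (about 0.005 N m, no spring) and the flag stays at whatever angle it is left. Starts between 0 and 0.35.
- yellow3: stock marker with a yellow flag, loose on the board: dark steel foot 40 (x) x 60 (y) x 20 mm high, 0.4 kg. Origin under the foot's centre, z up, y along the row. Flag: plate 30 wide (x), 38 tall, 3 mm thick, on a pin parallel to x at (0, -18, +23) mm, 3 mm above the foot's top. It stands up to 61 mm above the origin and folds only towards the foot's +y, to lie along the foot's top.
- yellow3_flag (a joint): Yellow3 flag angle in rad: 0 upright, 1.57 folded flat towards the foot's +y; it cannot go below 0. The hinge is lightly stiff (about 0.005 N m, no spring) and the flag stays at whatever angle it is left. Starts between 0 and 0.35.
- yellow4: stock marker with a yellow flag, loose on the board: dark steel foot 40 (x) x 60 (y) x 20 mm high, 0.4 kg. Origin under the foot's centre, z up, y along the row. Flag: plate 30 wide (x), 38 tall, 3 mm thick, on a pin parallel to x at (0, -18, +23) mm, 3 mm above the foot's top. It stands up to 61 mm above the origin and folds only towards the foot's +y, to lie along the foot's top.
- yellow4_flag (a joint): Yellow4 flag angle in rad: 0 upright, 1.57 folded flat towards the foot's +y; it cannot go below 0. The hinge is lightly stiff (about 0.005 N m, no spring) and the flag stays at whatever angle it is left. Starts between 0 and 0.35.
- red: stock marker with a red flag, loose on the board: dark steel foot 40 (x) x 60 (y) x 20 mm high, 0.4 kg. Origin under the foot's centre, z up, y along the row. Flag: plate 30 wide (x), 38 tall, 3 mm thick, on a pin parallel to x at (0, -18, +23) mm, 3 mm above the foot's top. It stands up to 61 mm above the origin and folds only towards the foot's +y, to lie along the foot's top.
- red_flag (a joint): Red flag angle in rad: 0 upright, 1.57 folded flat towards the foot's +y; it cannot go below 0. The hinge is lightly stiff (about 0.005 N m, no spring) and the flag stays at whatever angle it is left. Starts nearly upright and stays so.
- carton: brown cardboard carton 40 x 50 x 35 mm high, loose, to be left alone; origin under its centre
- bearing: steel ring bearing, 42 mm across, 14 mm high, lying flat, loose, to be left alone; origin under its centre
- tin: small can 38 mm across, 45 mm high, loose, to be left alone; origin under its centre
Things that resemble listed ones, but are neither listed nor needed, are in the scene too. Leave any blue or purple look-alike of the red alone.

How it is judged:
At the end, for the whole second after the job is handed in: all four yellow flags are folded beyond 1.2 rad (within about 20 degrees of flat), the red flag leans less than 0.35 rad, and all five markers and the three loose things stand upright (within 0.1 rad), at rest, within 15 mm of where they began (value of joint each of yellow1_flag, yellow2_flag, yellow3_flag, yellow4_flag above 1.2 rad and value of joint red_flag below 0.35 rad and distance of each of yellow1, yellow2, yellow3, yellow4, red, carton, bearing, tin from where it was at the start of the episode below 0.015 m and angle between each of yellow1, yellow2, yellow3, yellow4, red, carton, bearing, tin's own z axis and vertical below 0.1 rad and linear speed of each of yellow1, yellow2, yellow3, yellow4, red, carton, bearing, tin below 0.02 m/s); the robot touches nothing.
It fails at once if the red flag is folded or knocked over (more than 0.35 rad) (value of joint red_flag above 0.35 rad).
It fails at once if a marker is lifted off the board (more than 8 mm) (height (world z) of any of yellow1, yellow2, yellow3, yellow4, red above 0.02 m).
It fails at once if a marker is shoved more than 15 mm from its place (distance of any of yellow1, yellow2, yellow3, yellow4, red from where it was at the start of the episode above 0.015 m).
It fails at once if the carton, bearing or tin is lifted or moved more than 15 mm (distance of any of carton, bearing, tin from where it was at the start of the episode above 0.015 m).
It fails at once if a marker is pressed hard (more than 20 N) (contact force between any of the fingers, the arm and yellow1 above 20 N or contact force between any of the fingers, the arm and yellow2 above 20 N or contact force between any of the fingers, the arm and yellow3 above 20 N or contact force between any of the fingers, the arm and yellow4 above 20 N or contact force between any of the fingers, the arm and red above 20 N).
It also fails if it takes over 45 s, if anything falls off the work surface, if the arm or the gripper's body presses on something with over 40 N, if the wrist force passes 120 N, or if a joint passes its speed limit or range.

## Working session

There is one attempt and no reset: what is moved stays moved. The work goes in short steps, Python scripts to look and compute and a tool call to move; the robot and the scene stay as the last step left them, time stands still between calls to the robot, and variables do not carry over. Pictures are saved under pics/ and viewed, at most 10 in all, crops included, and the job is handed in when it is done.

Besides the shell and the picture viewer there is one more tool, called after "Request:" as name(argument=value, ...) on one line, values as JSON. carry_out: Moves the arm, as the interface text tells. Its arguments: {"type":"object","properties":{"dp":{"type":"array","items":{"type":"array","items":{"type":"number"}}},"rotation":{"type":"array","items":{"type":"array","items":{"type":"number"}}},"fingers":{"type":"number"},"grip_force":{"type":"number"}},"required":["dp","rotation"]}

```bash
mkdir -p pics
python3 - <<'E'
from bench import r
import cv2
s=r.state();print(s['clock'],s['position'],s['ee_rot'],s['grip_width'])
for n in ["top","scene"]:
    f=r.grab_frame(n);cv2.imwrite(f"pics/{n}0.png",f['img'][:,:,::-1])
    print(n,f['vfov'],f['cx'],f['cy'],f['k1'],f['R'],f['t'])
    for t in ["yellow1","red","board","carton","tin","bearing"]:
        print(t,[(d['xy'],round(d['p'],2)) for d in r.recognise(f,t)])
E
```

```text
0.0 [0.20160002 0.53783672 0.23028423] [-3.64075013e-04  1.78455389e-01  9.83947516e-01 -9.09696436e-04] 0.08534135309561364
top 54.139453940632556 324.40946338738496 248.41300734335735 0.01592107228334523 [[-0.01785648 -0.99983714  0.00261375]
 [-0.99225426  0.01739951 -0.12299898]
 [ 0.12293347 -0.00478984 -0.99240336]] [-0.04039781  0.55786937  0.65597269]
yellow1 [([271.6, 280.8], 0.96), ([283.2, 230.5], 0.74), ([396.2, 284.5], 0.67), ([220.7, 278.0], 0.67), ([162.3, 269.7], 0.62), ([252.3, 323.6], 0.46)]
red [([330.9, 284.0], 0.96), ([420.6, 423.2], 0.88), ([489.9, 210.5], 0.87), ([496.4, 315.6], 0.85), ([373.8, 99.6], 0.65), ([163.8, 269.6], 0.57), ([284.1, 230.4], 0.48)]
board [([282.6, 229.1], 0.65)]
carton [([253.5, 325.2], 0.77)]
tin [([378.9, 334.5], 0.75), ([272.1, 281.4], 0.25)]
bearing [([157.8, 325.4], 0.72)]
scene 43.99290623468458 328.7860022893308 237.8840374968514 -0.12009194288204676 [[ 0.2115883   0.97726931 -0.01323223]
 [ 0.51443227 -0.12287075 -0.84868264]
 [-0.83101735  0.17276424 -0.52873688]] [-0.08580362 -0.2330773   1.57316458]
yellow1 [([258.4, 249.0], 0.92), ([348.9, 236.7], 0.87), ([389.7, 235.5], 0.69), ([436.5, 229.7], 0.6)]
red [([179.6, 250.8], 0.96), ([305.4, 240.6], 0.85), ([234.5, 206.0], 0.66), ([180.1, 304.5], 0.64), ([294.7, 359.9], 0.58)]
board [([354.9, 278.7], 0.96)]
carton [([359.6, 220.1], 0.67)]
tin [([268.9, 227.2], 0.7)]
bearing [([418.4, 218.9], 0.46)]
```

View pics/top0.png

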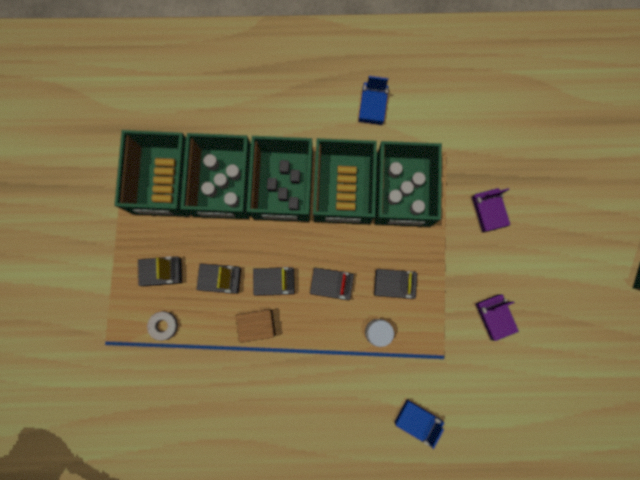

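View pics/scene0.png

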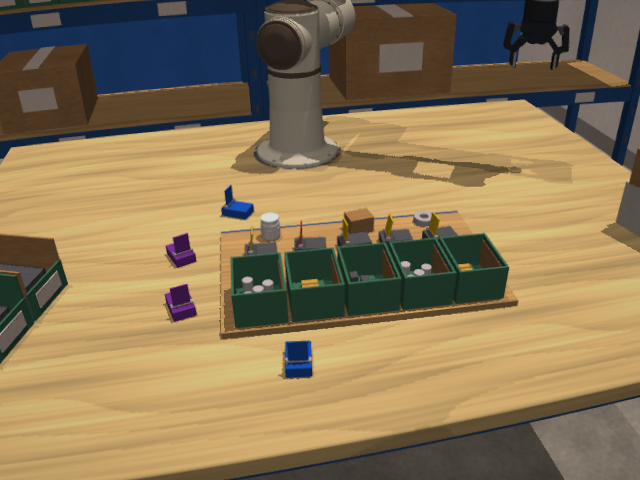

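The top view shows the row, left (+y) to right: yellow (159,270), yellow (218,278), yellow (273,281), red (330,284) and yellow (396,284). The blue and purple look-alikes are off the board. The carton (255,325), tin (380,333) and bearing (162,326) lie on the robot's side of the row. I'll enlarge the row to confirm which marker is red.

```bash
cat > h.py <<'E'
import numpy as np,cv2
def ray(f,px):
    F=240/np.tan(np.radians(f['vfov']/2));d=(np.array(px,float)-[f['cx'],f['cy']])/F
    u=d.copy()
    for _ in range(20): u=d/(1+f['k1']*(u@u))
    return np.array([u[0],u[1],1.])
def onz(f,px,z):
    R,t=np.array(f['R']),np.array(f['t']);c=-R.T@t;d=R.T@ray(f,px);return c+d*(z-c[2])/d[2]
def proj(f,X):
    F=240/np.tan(np.radians(f['vfov']/2));c=np.array(f['R'])@X+np.array(f['t']);u=c[:2]/c[2]
    return u*(1+f['k1']*(u@u))*F+[f['cx'],f['cy']]
E
python3 - <<'E'
from bench import r
from h import *
f=r.grab_frame("top");im=f['img']
for p in [(107,344),(443,355)]: print('front corner',onz(f,p,0.012))
hsv=cv2.cvtColor(im,cv2.COLOR_RGB2HSV)
m=((hsv[...,2]<100)&(hsv[...,1]<90)).astype(np.uint8);m[:240]=0;m[310:]=0
n,l,st,c=cv2.connectedComponentsWithStats(m)
for i in range(1,n):
    if st[i,4]>150:
        pts=np.argwhere(l==i)[:,::-1].astype(np.float32);rc=cv2.minAreaRect(pts)
        print(st[i],rc,[onz(f,q,0.032).round(4)[:2].tolist() for q in cv2.boxPoints(rc)],onz(f,rc[0],0.032).round(4))
for nme,lo,hi in [('y',(20,120,90),(35,255,255)),('r',(170,120,60),(180,255,255))]:
    m=cv2.inRange(hsv,lo,hi);m[:250]=0;m[305:]=0
    n,l,st,c=cv2.connectedComponentsWithStats(m)
    print(nme,[st[i].tolist() for i in range(1,n) if st[i,4]>25])
cv2.imwrite('pics/c1.png',cv2.resize(im[240:350,110:430,::-1],None,fx=2.5,fy=2.5,interpolation=cv2.INTER_CUBIC))
E
```

```text
front corner [0.42355615 0.27249446 0.012     ]
front corner [ 0.39835699 -0.2224761   0.012     ]
[138 257  43  29 797] ((159.08615112304688, 271.0507507324219), (26.736549377441406, 42.76738357543945), 86.8201675415039) [[0.5467, 0.2248], [0.5491, 0.1625], [0.5099, 0.1595], [0.5076, 0.2214]] [0.5283 0.1921 0.032 ]
[197 264  43  29 764] ((218.0999755859375, 278.1999816894531), (41.4928092956543, 26.613685607910156), 4.39870548248291) [[0.4998, 0.1373], [0.5386, 0.1349], [0.5328, 0.0743], [0.4941, 0.0771]] [0.5162 0.1059 0.032 ]
[253 268  41  27 929] ((273.0, 281.0), (26.0, 40.0), 90.0) [[0.5303, 0.055], [0.5292, -0.0037], [0.4912, -0.0033], [0.4923, 0.0549]] [0.5107 0.0257 0.032 ]
[310 268  34  31 779] ((326.5540466308594, 282.6756591796875), (30.57821273803711, 26.468236923217773), 9.462322235107422) [[0.4919, -0.0271], [0.53, -0.034], [0.5218, -0.0781], [0.4839, -0.0709]] [ 0.5068 -0.0525  0.032 ]
[374 269  34  29 853] ((391.2264709472656, 283.05584716796875), (33.13289260864258, 26.460294723510742), 4.398705005645752) [[0.4877, -0.1209], [0.5262, -0.1251], [0.5216, -0.1734], [0.4832, -0.1689]] [ 0.5046 -0.147   0.032 ]
[343 273  11  27 172] ((347.97802734375, 286.1466979980469), (7.219235420227051, 26.305706024169922), 8.530765533447266) [[0.4833, -0.0752], [0.5211, -0.0818], [0.5193, -0.0922], [0.4815, -0.0856]] [ 0.5012 -0.0837  0.032 ]
y [[155, 257, 4, 22, 65], [217, 267, 4, 21, 54], [281, 268, 4, 22, 53], [299, 272, 11, 5, 27], [408, 273, 4, 21, 58], [418, 275, 29, 5, 56], [7, 286, 11, 12, 26]]
r []
```

View pics/c1.png

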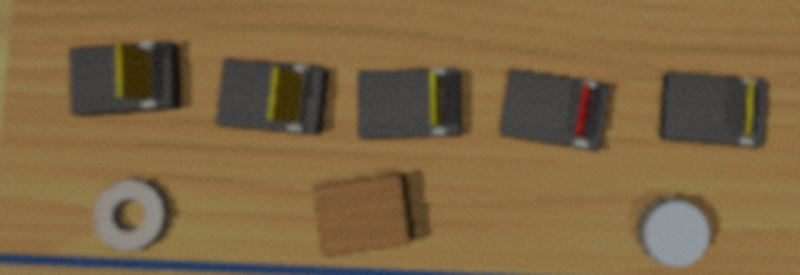

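The crop confirms it: the red flag (583,110 in the crop) is fourth from the left. The yellows are at (133,72), (285,95), (436,97) and (749,108). I'll shut the fingers, line the tool up with the row, and move to its -y end at a safe height.

Request:
carry_out(dp=[[0, 0, 0], [0, 0, 0], [0, 0, 0], [-0.2, -0.45, 0], [-0.2, -0.45, 0], [-0.2, -0.45, 0], [-0.2, -0.45, 0], [-0.2, -0.45, 0], [-0.2, -0.45, 0], [-0.2, -0.45, 0], [-0.2, -0.45, 0], [0, 0, 0]], rotation=[[0, 0, -0.0328], [0, 0, -0.0328], [0, 0, -0.0328], [0, 0, 0], [0, 0, 0], [0, 0, 0], [0, 0, 0], [0, 0, 0], [0, 0, 0], [0, 0, 0], [0, 0, 0], [0, 0, 0]], fingers=255, grip_force=20)

```text
clock: 1.95
position: [0.3098, 0.2599, 0.2315]
ee_rot: [0.001, 0.027, 1.0, -0.0]
wrist_force: [1.2, 0.9, 0.2]
grip_width: 0.0003
gripper_force: 0.0
```

Request:
carry_out(dp=[[-0.25, -0.52, 0], [-0.25, -0.52, 0], [-0.25, -0.52, 0], [-0.25, -0.52, 0], [-0.25, -0.52, 0], [-0.25, -0.52, 0], [-0.25, -0.52, 0], [-0.25, -0.52, 0], [-0.25, -0.52, 0], [-0.25, -0.52, 0], [-0.25, -0.52, 0], [0, 0, 0]], rotation=[[0, 0, 0], [0, 0, 0], [0, 0, 0], [0, 0, 0], [0, 0, 0], [0, 0, 0], [0, 0, 0], [0, 0, 0], [0, 0, 0], [0, 0, 0], [0, 0, 0], [0, 0, 0]])

```text
clock: 3.15
position: [0.4944, -0.1798, 0.2309]
ee_rot: [0.0, 0.027, 1.0, -0.001]
wrist_force: [1.2, 0.9, -0.1]
grip_width: -0.0003
gripper_force: 0.0
```

Request:
carry_out(dp=[[-0.07, -0.22, 0], [-0.07, -0.21, 0], [0, 0, 0.4], [0, 0, 0.4], [0, 0, 0.4], [0, 0, 0.4], [0, 0, 0.4], [0, 0, 0.3], [0, 0, 0], [0, 0, 0]], rotation=[[0, 0, 0], [0, 0, 0], [0, 0, 0], [0, 0, 0], [0, 0, 0], [0, 0, 0], [0, 0, 0], [0, 0, 0], [0, 0, 0], [0, 0, 0]])

```text
clock: 4.15
position: [0.5023, -0.2088, 0.0593]
ee_rot: [0.0, 0.025, 1.0, -0.0]
wrist_force: [-0.1, -0.5, 1.1]
grip_width: 0.0001
gripper_force: 0.0
```

Run:
```python
from bench import r
from h import *
s=r.state();print(s['position'],s['wrist_force'],s['clock'])
f=r.grab_frame("top");im=f['img']
print(proj(f,s['position']))
cv2.imwrite('pics/t2.png',cv2.resize(im[200:360,130:450,::-1],None,fx=2.5,fy=2.5,interpolation=cv2.INTER_CUBIC))
```

```text
[ 0.50230629 -0.20881556  0.05934814] [-0.11422497 -0.49970571  1.13184609] 4.15
[438.094131   282.98144951]
```

View pics/t2.png

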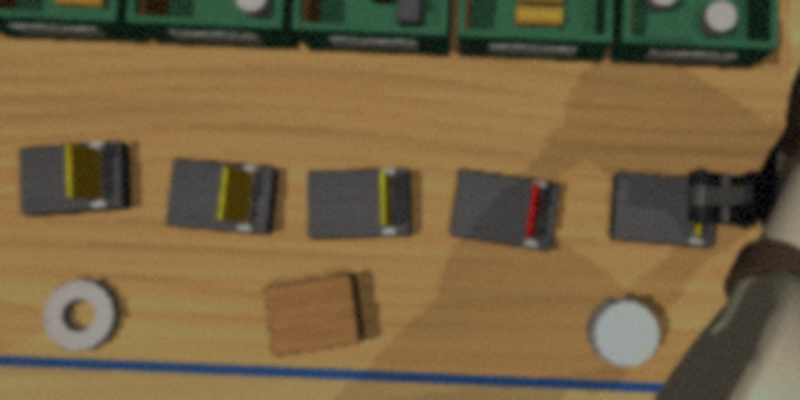

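The tip projects to about (770,207) in the crop, just behind the right-hand yellow flag and in line with its foot. I'll sweep that flag, dropping as it folds.

Request:
carry_out(dp=[[0, 0.075, 0], [0, 0.075, 0], [0, 0.075, 0], [0, 0.075, 0], [0, 0.075, 0], [0, 0.053, 0.04], [0, 0.053, 0.04], [0, 0.053, 0.04], [0, 0.053, 0.04], [0, 0.053, 0.04], [0, 0.067, 0.02], [0, 0.067, 0.02]], rotation=[[0, 0, 0], [0, 0, 0], [0, 0, 0], [0, 0, 0], [0, 0, 0], [0, 0, 0], [0, 0, 0], [0, 0, 0], [0, 0, 0], [0, 0, 0], [0, 0, 0], [0, 0, 0]])

```text
clock: 5.4
position: [0.5048, -0.1503, 0.0406]
ee_rot: [-0.0, 0.025, 1.0, 0.0]
wrist_force: [-0.2, -0.0, -0.3]
grip_width: -0.0
gripper_force: 0.1
```

Request:
carry_out(dp=[[0, 0, 0], [0, 0, 0], [0, 0, 0]], rotation=[[0, 0, 0], [0, 0, 0], [0, 0, 0]])

```text
clock: 5.7
position: [0.505, -0.1509, 0.041]
ee_rot: [0.0, 0.025, 1.0, -0.0]
wrist_force: [0.8, -1.1, -0.1]
grip_width: 0.0002
gripper_force: 0.0
```

Request:
carry_out(dp=[[0, 0, -0.2], [0, 0, -0.4], [0, 0, -0.5], [0, 0.3, 0], [0, 0.5, 0], [0, 0.5, 0], [0, 0.5, 0], [0, 0, 0], [0, 0, 0]], rotation=[[0, 0, 0], [0, 0, 0], [0, 0, 0], [0, 0, 0], [0, 0, 0], [0, 0, 0], [0, 0, 0], [0, 0, 0], [0, 0, 0]])

```text
clock: 6.6
position: [0.5116, -0.0157, 0.1234]
ee_rot: [0.0, 0.024, 1.0, -0.0]
wrist_force: [1.0, -0.0, 0.1]
grip_width: -0.0002
gripper_force: 0.0
```

Run:
```python
from bench import r
from h import *
s=r.state();print(s['position'],s['wrist_force'],s['clock'])
f=r.grab_frame("top");im=f['img']
print(proj(f,s['position']))
cv2.imwrite('pics/t3.png',cv2.resize(im[200:360,130:450,::-1],None,fx=2.5,fy=2.5,interpolation=cv2.INTER_CUBIC))
```

```text
[ 0.51163326 -0.01567809  0.12344159] [ 0.99710995 -0.0300757   0.06998672] 6.6
[298.00217039 275.77114547]
```

View pics/t3.png

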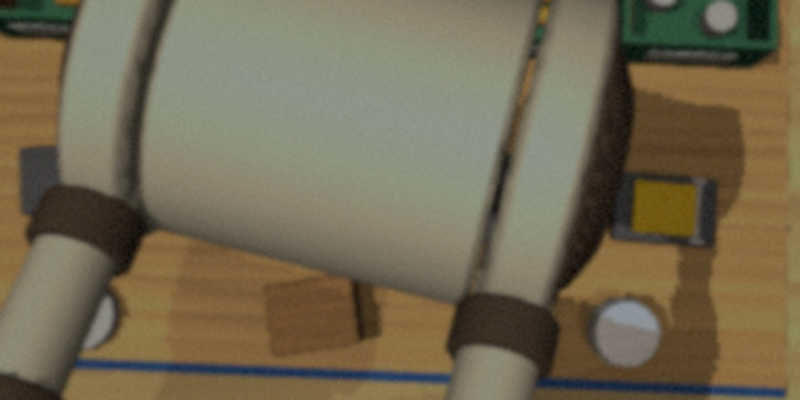

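The right-hand yellow (665,208 in the crop) lies flat and its foot hasn't moved. Next I'll descend behind the middle yellow and sweep it.

Request:
carry_out(dp=[[0, 0, 0.3], [0, 0, 0.3], [0, 0, 0.26], [0, 0, 0], [0, 0, 0]], rotation=[[0, 0, 0], [0, 0, 0], [0, 0, 0], [0, 0, 0], [0, 0, 0]])

```text
clock: 7.15
position: [0.5117, -0.0169, 0.0591]
ee_rot: [-0.0, 0.026, 1.0, -0.0]
wrist_force: [0.1, -1.1, 1.2]
grip_width: 0.0
gripper_force: 0.0
```

Request:
carry_out(dp=[[0, 0.062, 0], [0, 0.062, 0], [0, 0.062, 0], [0, 0.053, 0.04], [0, 0.053, 0.04], [0, 0.053, 0.04], [0, 0.053, 0.04], [0, 0.053, 0.04], [0, 0.067, 0.02], [0, 0.067, 0.02], [0, 0, 0], [0, 0, 0]], rotation=[[0, 0, 0], [0, 0, 0], [0, 0, 0], [0, 0, 0], [0, 0, 0], [0, 0, 0], [0, 0, 0], [0, 0, 0], [0, 0, 0], [0, 0, 0], [0, 0, 0], [0, 0, 0]])

```text
clock: 8.35
position: [0.5137, 0.0281, 0.0408]
ee_rot: [0.0, 0.025, 1.0, -0.0]
wrist_force: [0.5, 0.4, 0.7]
grip_width: 0.0003
gripper_force: 0.0
```

Request:
carry_out(dp=[[0, 0, -0.125], [0, 0, -0.12], [0, 0.12, 0], [0, 0.12, 0], [0, 0.12, 0], [0, 0.1, 0], [0, 0, 0], [0, 0, 0]], rotation=[[0, 0, 0], [0, 0, 0], [0, 0, 0], [0, 0, 0], [0, 0, 0], [0, 0, 0], [0, 0, 0], [0, 0, 0]])

```text
clock: 9.15
position: [0.5152, 0.0627, 0.0589]
ee_rot: [-0.0, 0.024, 1.0, -0.0]
wrist_force: [0.3, -0.9, 0.3]
grip_width: 0.0
gripper_force: 0.0
```

Request:
carry_out(dp=[[0, 0.062, 0], [0, 0.062, 0], [0, 0.062, 0], [0, 0.053, 0.04], [0, 0.053, 0.04], [0, 0.053, 0.04], [0, 0.053, 0.04], [0, 0.053, 0.04], [0, 0.067, 0.02], [0, 0.067, 0.02], [0, 0, 0], [0, 0, 0]], rotation=[[0, 0, 0], [0, 0, 0], [0, 0, 0], [0, 0, 0], [0, 0, 0], [0, 0, 0], [0, 0, 0], [0, 0, 0], [0, 0, 0], [0, 0, 0], [0, 0, 0], [0, 0, 0]])

```text
clock: 10.35
position: [0.5176, 0.1064, 0.0412]
ee_rot: [0.0, 0.025, 1.0, -0.0]
wrist_force: [0.4, -0.7, 0.3]
grip_width: 0.0001
gripper_force: 0.0
```

Request:
carry_out(dp=[[0, 0, -0.12], [0, 0, -0.12], [-0.03, 0.15, 0], [-0.03, 0.15, 0], [-0.03, 0.15, 0], [0, 0.12, 0], [0, 0, 0], [0, 0, 0]], rotation=[[0, 0, 0], [0, 0, 0], [0, 0, 0], [0, 0, 0], [0, 0, 0], [0, 0, 0], [0, 0, 0], [0, 0, 0]])

```text
clock: 11.15
position: [0.5262, 0.1489, 0.0588]
ee_rot: [-0.0, 0.024, 1.0, -0.0]
wrist_force: [-0.4, 0.3, 0.8]
grip_width: 0.0001
gripper_force: 0.0
```

Request:
carry_out(dp=[[0, 0.062, 0], [0, 0.062, 0], [0, 0.062, 0], [0, 0.053, 0.04], [0, 0.053, 0.04], [0, 0.053, 0.04], [0, 0.053, 0.04], [0, 0.053, 0.04], [0, 0.067, 0.02], [0, 0.067, 0.02], [0, 0, 0], [0, 0, 0]], rotation=[[0, 0, 0], [0, 0, 0], [0, 0, 0], [0, 0, 0], [0, 0, 0], [0, 0, 0], [0, 0, 0], [0, 0, 0], [0, 0, 0], [0, 0, 0], [0, 0, 0], [0, 0, 0]])

```text
clock: 12.35
position: [0.5287, 0.1925, 0.0412]
ee_rot: [0.0, 0.025, 1.0, -0.0]
wrist_force: [-0.9, 0.1, 0.6]
grip_width: 0.0002
gripper_force: 0.0
```

Request:
carry_out(dp=[[0, 0, -0.2], [0, 0, -0.4], [0, 0, -0.5], [0, 0, -0.5], [0, 0, -0.5], [0.2, 0.4, 0], [0.2, 0.5, 0], [0.2, 0.5, 0], [0.2, 0.5, 0], [0.2, 0.4, 0], [0, 0, 0], [0, 0, 0]], rotation=[[0, 0, 0], [0, 0, 0], [0, 0, 0], [0, 0, 0], [0, 0, 0], [0, 0, 0], [0, 0, 0], [0, 0, 0], [0, 0, 0], [0, 0, 0], [0, 0, 0], [0, 0, 0]])

```text
clock: 13.55
position: [0.4623, 0.3687, 0.1997]
ee_rot: [0.001, 0.024, 1.0, 0.0]
wrist_force: [-0.2, -0.3, 0.4]
grip_width: 0.0002
gripper_force: 0.0
```

Run:
```python
from bench import r
from h import *
s=r.state();print(s['position'],s['wrist_force'],s['clock'])
f=r.grab_frame("top");im=f['img']
cv2.imwrite('pics/t4.png',cv2.resize(im[200:360,110:430,::-1],None,fx=2.5,fy=2.5,interpolation=cv2.INTER_CUBIC))
f=r.grab_frame("scene");im=f['img']
cv2.imwrite('pics/s4.png',cv2.resize(im[180:300,210:510,::-1],None,fx=2.6,fy=2.6,interpolation=cv2.INTER_CUBIC))
```

```text
[0.46227537 0.36865877 0.19973747] [-0.24210235 -0.31630548  0.44860296] 13.55
```

View pics/t4.png

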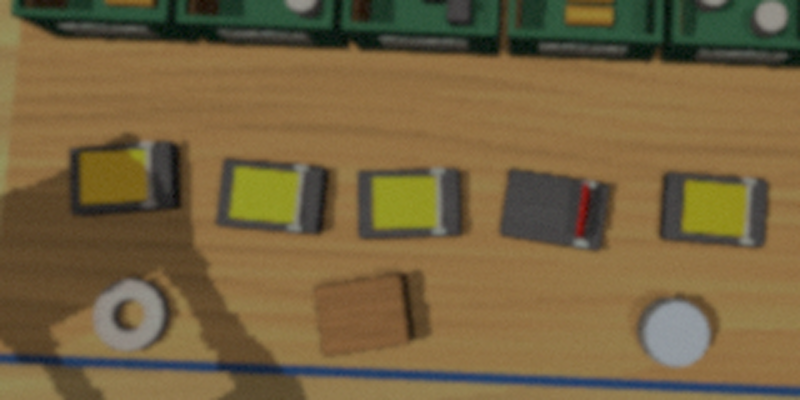

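View pics/s4.png

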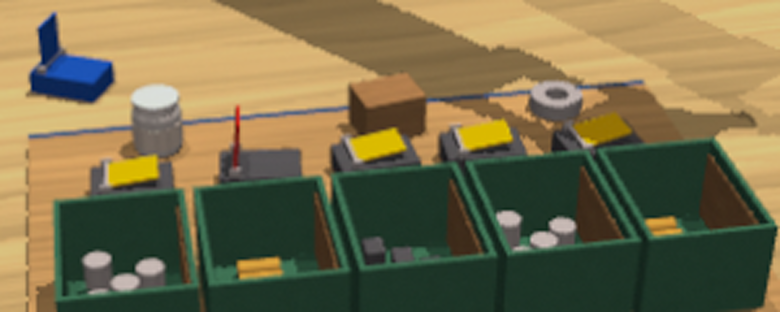

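In both pictures all four yellow flags lie nearly flat, as long from above as a full plate. The red flag (585,212) still stands, and the feet and loose things haven't moved.

```bash
python3 -c "
from bench import r
print(r.finish_job())"
```

```text
the job is handed in; nothing more can be done
None
```

All four yellow flags are folded down and the red flag is still standing; in the final pictures no marker, carton, bearing or tin had moved, and the job is handed in (about 14 s used, no verdict shown).

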